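Find the heaviest sample tin by feel and hold it up for the class

TASK

Three identical closed sample tins stand on the red, yellow and blue mats: heft each one in turn - red first, then yellow, then blue - lifting it a few centimetres clear and standing it back upright in the middle of its own mat before you take the next (the last may stay in hand if it is the heaviest). Then pick up the tin that felt heaviest and finish while holding it still and upright, about 15 cm or more clear of the bench, in the gripper alone, with the other two standing on their own mats. Never tip a tin over, and leave the gas jar, beaker and microscope undisturbed.

Things in the scene. Friction and masses are not known exactly. Their poses are not given: they have to be found in the camera images.
- tin_red_mid (a point): Centre of the tin that starts on the red mat: upright bare-metal cylinder, 56 mm diameter, 90 mm high, white lid. The three look alike; a loose slug hidden in each may shift a few mm. Total masses: one 0.6-0.75 kg, one 0.3-0.45, one 0.19-0.26; which is which is random. z axis up when standing; on its mat the centre is 49 mm above the bench.
- tin_yellow_mid (a point): Centre of the tin that starts on the yellow mat: upright bare-metal cylinder, 56 mm diameter, 90 mm high, white lid. The three look alike; a loose slug hidden in each may shift a few mm. Total masses: one 0.6-0.75 kg, one 0.3-0.45, one 0.19-0.26; which is which is random. z axis up when standing; on its mat the centre is 49 mm above the bench.
- tin_blue_mid (a point): Centre of the tin that starts on the blue mat: upright bare-metal cylinder, 56 mm diameter, 90 mm high, white lid. The three look alike; a loose slug hidden in each may shift a few mm. Total masses: one 0.6-0.75 kg, one 0.3-0.45, one 0.19-0.26; which is which is random. z axis up when standing; on its mat the centre is 49 mm above the bench.
- mat_red: The red mat: a flat red disc, 110 mm diameter and 4 mm thick, fixed to the bench; origin at the centre of its underside, on the bench top. Its tin starts near its middle. The three mats are in a loose row across the bench at least 150 mm apart; the order of the colours differs each time.
- mat_yellow: The yellow mat: a flat yellow disc, 110 mm diameter and 4 mm thick, fixed to the bench; origin at the centre of its underside, on the bench top. Its tin starts near its middle. The three mats are in a loose row across the bench at least 150 mm apart; the order of the colours differs each time.
- mat_blue: The blue mat: a flat blue disc, 110 mm diameter and 4 mm thick, fixed to the bench; origin at the centre of its underside, on the bench top. Its tin starts near its middle. The three mats are in a loose row across the bench at least 150 mm apart; the order of the colours differs each time.
- gas_jar: Bystander: tall blue-tinted glass gas jar, 72 mm diameter at foot, 160 mm high, loose; origin at the centre of its underside. Stands on the bench beyond the row of mats.
- beaker: Bystander: empty open glass beaker, 72 mm diameter, 90 mm high, loose; origin at the centre of its underside. Stands on the bench beyond the row of mats.
- microscope: Bystander: black school microscope, base 170 x 120 mm, about 350 mm high, loose and heavy; origin at the centre of its underside. Stands on the bench at the robot's left.

How it is judged (in metres and radians):
On the way, in this order (a step that is already met when the one before it is completed fails the run):
1. the tin of the red mat is lifted clear of it in the gripper (15 mm or more) (height (world z) of tin_red_mid above 0.064 m and contact force between tin_red and the fingers above 1 N), for 0.2 s.
2. the red mat's tin stands upright on its mat again, and the yellow mat's tin is lifted clear (horizontal distance between tin_red_mid and mat_red below 0.025 m and angle between tin_red_mid's own z axis and vertical below 0.1 rad and height (world z) of tin_red_mid below 0.055 m and height (world z) of tin_yellow_mid above 0.064 m and contact force between tin_yellow and the fingers above 1 N), for 0.2 s.
3. the red and yellow mats' tins stand upright on their mats again, and the blue mat's tin is lifted clear (horizontal distance between tin_red_mid and mat_red below 0.025 m and angle between each of tin_red_mid, tin_yellow_mid's own z axis and vertical below 0.1 rad and height (world z) of each of tin_red_mid, tin_yellow_mid below 0.055 m and horizontal distance between tin_yellow_mid and mat_yellow below 0.025 m and height (world z) of tin_blue_mid above 0.064 m and contact force between tin_blue and the fingers above 1 N), for 0.2 s.
At the end, for the whole second after the job is handed in: The heaviest tin is held in the fingers alone, still, within 20 degrees of upright, its centre at least 165 mm above the bench; the other two stand at rest, let go and upright, each within 25 mm of the centre of its own mat (((height (world z) of tin_red_mid above 0.165 m and angle between tin_red_mid's own z axis and vertical below 0.35 rad and contact force between tin_red and the fingers above 2 N and contact force between tin_red_floor and anything else above 4.2 N and linear speed of tin_red below 0.05 m/s and horizontal distance between tin_yellow_mid and mat_yellow below 0.025 m and angle between each of tin_yellow_mid, tin_blue_mid's own z axis and vertical below 0.1 rad and height (world z) of each of tin_yellow_mid, tin_blue_mid below 0.055 m and linear speed of each of tin_yellow, tin_blue below 0.03 m/s and contact force between each of tin_yellow, tin_blue and the fingers below 0.1 N and contact force between tin_red and tin_yellow below 0.1 N and horizontal distance between tin_blue_mid and mat_blue below 0.025 m and contact force between tin_red and tin_blue below 0.1 N and contact force between tin_red and gas_jar below 0.1 N and contact force between tin_red and beaker below 0.1 N and contact force between tin_red and microscope below 0.1 N) or (height (world z) of tin_yellow_mid above 0.165 m and angle between tin_yellow_mid's own z axis and vertical below 0.35 rad and contact force between tin_yellow and the fingers above 2 N and contact force between tin_yellow_floor and anything else above 4.2 N and linear speed of tin_yellow below 0.05 m/s and horizontal distance between tin_red_mid and mat_red below 0.025 m and angle between each of tin_red_mid, tin_blue_mid's own z axis and vertical below 0.1 rad and height (world z) of each of tin_red_mid, tin_blue_mid below 0.055 m and linear speed of each of tin_red, tin_blue below 0.03 m/s and contact force between each of tin_red, tin_blue and the fingers below 0.1 N and contact force between tin_yellow and tin_red below 0.1 N and horizontal distance between tin_blue_mid and mat_blue below 0.025 m and contact force between tin_yellow and tin_blue below 0.1 N and contact force between tin_yellow and gas_jar below 0.1 N and contact force between tin_yellow and beaker below 0.1 N and contact force between tin_yellow and microscope below 0.1 N) or (height (world z) of tin_blue_mid above 0.165 m and angle between tin_blue_mid's own z axis and vertical below 0.35 rad and contact force between tin_blue and the fingers above 2 N and contact force between tin_blue_floor and anything else above 4.2 N and linear speed of tin_blue below 0.05 m/s and horizontal distance between tin_red_mid and mat_red below 0.025 m and angle between each of tin_red_mid, tin_yellow_mid's own z axis and vertical below 0.1 rad and height (world z) of each of tin_red_mid, tin_yellow_mid below 0.055 m and linear speed of each of tin_red, tin_yellow below 0.03 m/s and contact force between each of tin_red, tin_yellow and the fingers below 0.1 N and contact force between tin_blue and tin_red below 0.1 N and horizontal distance between tin_yellow_mid and mat_yellow below 0.025 m and contact force between tin_blue and tin_yellow below 0.1 N and contact force between tin_blue and gas_jar below 0.1 N and contact force between tin_blue and beaker below 0.1 N and contact force between tin_blue and microscope below 0.1 N))); the arm keeps its last pose, push and grip.
It fails at once if the gas jar is shifted by more than 25 mm or tipped (distance of gas_jar from where it was at the start of the episode above 0.025 m or angle between gas_jar's own z axis and vertical above 0.3 rad).
It fails at once if the beaker is shifted by more than 25 mm or tipped (distance of beaker from where it was at the start of the episode above 0.025 m or angle between beaker's own z axis and vertical above 0.3 rad).
It fails at once if the microscope is shifted by more than 25 mm or tipped (distance of microscope from where it was at the start of the episode above 0.025 m or angle between microscope's own z axis and vertical above 0.3 rad).
It fails at once if a tin is tipped over (leans more than about 50 degrees) (angle between any of tin_red_mid, tin_yellow_mid, tin_blue_mid's own z axis and vertical above 0.9 rad).
It also fails if it takes over 72 s, if anything falls off the work surface, if the arm or the gripper's body presses on something with over 40 N, if the wrist force passes 120 N, or if a joint passes its speed limit or range.

ROBOT

A 6-joint arm with a two-finger parallel gripper is mounted at the origin on the work surface. World frame = base frame: x ahead of the robot, y to its left, z up, the work surface at z = 0. Lengths are in m, angles in degrees, forces in N, time in s.
With the tool pointing down it reaches from about 0.3 to 1 m from the base axis. Payload 5.1 kg.
Tool frame: the origin (TCP) lies between the finger pads; the fingertips stand r.tips_ahead ahead of it and the grasp point (between the pads) lies 6 mm ahead of it (r.tips_ahead is the distance from the TCP to the fingertips, in m); z points along the fingers, y is the line along which they close (so a half turn about z gives the same grasp; the last joint's range is limited). The gripper opens to 95 mm and grips with 3 to 60 N. Pads are 20 mm wide; open, the fingers measure 119 mm over their backs; the gripper's body (75 mm by 180 mm) begins 59 mm behind the grasp point.
Start: joints at [-80.879, 7.093, 94.555, -0, 78.352, -4.733], TCP at [0.156, -0.631, 0.24] pointing down, gripper open.
Joint ranges: [-149.61, 149.61], [-58.7, 133.49], [1.44, 155.28], [-77.14, 257.14], [18.33, 153.61], [-166.67, 166.67]. Speed limits (degrees/s): [147.25, 147.25, 180, 180, 180, 180].

INTERFACE

Orientations are given as a 3x3 rotation matrix whose columns are the frame's x, y, z axes.
In Python, from rig import r gives the robot as it stands. The module is installed in compiled form; this text tells all that it offers.
- The arm moves only by the tool move_arm, never from a script. Its argument "increments" is a list that holds one entry, the list of rows, each a list of 7 numbers: the shift along the tool's x, y, z in mm, then the turn, a rotation vector about the tool's x, y, z in rad, then the opening in per cent of the stroke, from 0 (shut) to 100 (fully open). In form: [[[x, y, z, wx, wy, wz, gripper], ...]]. A call has 1 to 8 rows; each row is the pose to reach, as a shift and turn from the pose commanded when the call began, along the tool's axes at that moment; what a row does not reach only later rows make up. A row lasts 1/12 s, in which the tool goes at most 41.7 mm and 7.16 degrees, less where a joint would pass 70% of its speed; a pose out of reach is approached as far as the arm can. A call with a gripper value outside its range is refused whole. The fingers move at their own pace and stop on an object; "squeeze" is the grip in N (left out, the last holds). Time passes only in rows, so rows that repeat a pose let the fingers close. It gives the time, the measured TCP pose, the force, the opening and the grip force at its end, in the units of the state.
- r.sense(): the state, without advancing time (a new reading comes with each control period).
- r.camera(name): name is "scene" or "top" or "wrist"; returns a dict with "image" (400x640x3 uint8, blue, green, red), "range_z" (400x640 float32, m along the optical axis (not along the pixel's ray), 0 where there is no reading), "camera_matrix" (3x3 intrinsics, pixels), "rvec" (rotation vector, rad) and "tvec" (3), from world to camera coordinates, as OpenCV has them. Camera axes: x right, y down, z forward; pixel columns grow to the right and rows downward; lengths in m; the calibration is good to about 2 mm. A picture is of the moment at which its call begins.
- r.hand_in(): hands the job in; it is judged then, once.
Trained networks look in the newest picture that a camera, given by its name, has taken for a name from the list of things; names that differ only in an ending like _2 or _b are one class to them, and where a whole thing is asked for, a point or a joint stands for the part that bears it (a point fixed in the world has none). Each returns a list of dicts, best first, with "conf" (0 to 1); they miss things now and then, are a little off and sometimes report something else, mostly with a low value. They report only what shows in the picture. A call takes as long as a camera call.
- r.spot_in(target, camera): "location" ([x, y, z] in m, in world coordinates, good to about 4 mm: the middle of the surface that is visible of it).
- r.masks_of(target, camera): "pixels" (400x640 bool, what is visible of it).
- r.spot_point(target, camera): "location" ([x, y, z] in m, in world coordinates, good to about 4 mm: a listed point, or the origin of a listed thing).
The state is a dict: "time": time; "joints": joint angles; "qvel": joint speeds; "joint_torque": joint torques, N m; "position": TCP position; "orientation": TCP orientation; "ft_force": force on the tool from outside, world axes, zero at the start; "wrist_torque": the same for the moment, N m; "finger_gap": finger opening in m; "gripper_force": force on a finger pad.
Only numpy, scipy, OpenCV 4.12 (cv2) and the standard library are available. Lean on these libraries where they do the work, as an engineer would, in place of code of your own. Each camera call takes 0.05 s, during which the arm holds its last target. There are 200 camera calls.

## Working session

There is one attempt and no reset: what is moved stays moved. The work goes in short steps, Python scripts to look and compute and a tool call to move; the robot and the scene stay as the last step left them, time stands still between calls to the robot, and variables do not carry over. Pictures are saved under pics/ and viewed, at most 10 in all, crops included, and the job is handed in when it is done.

Besides the shell and the picture viewer there is one more tool, called after ">>>" by a JSON object that holds its "api" and its "payload". move_arm: Moves the arm, as the interface text tells. Its arguments: {"type":"object","properties":{"increments":{"type":"array"},"squeeze":{"type":"number"}},"required":["increments"]}

```bash
mkdir -p pics; cat > look.py <<'E'
from rig import r
import numpy as np, cv2
for c in ("scene","top"):
    d=r.camera(c); cv2.imwrite(f"pics/{c}0.png",d["image"])
    for n in ("tin_red_mid","tin_yellow_mid","tin_blue_mid","mat_red","mat_yellow","mat_blue","gas_jar","beaker","microscope"):
        print(c,n,[(np.round(x["location"],3).tolist(),round(x["conf"],2)) for x in r.spot_point(n,c)][:4])
s=r.sense(); print(s, r.tips_ahead)
E
python3 look.py
```

```text
scene tin_red_mid [([0.458, -0.06, 0.05], 0.93)]
scene tin_yellow_mid [([0.516, 0.199, 0.045], 0.86)]
scene tin_blue_mid [([0.472, -0.252, 0.052], 0.89)]
scene mat_red [([0.464, -0.055, -0.002], 0.63)]
scene mat_yellow [([0.514, 0.201, 0.004], 0.72)]
scene mat_blue [([0.473, -0.25, -0.003], 0.77)]
scene gas_jar [([0.786, 0.175, -0.002], 0.94)]
scene beaker [([0.792, -0.102, 0.0], 0.87)]
scene microscope [([0.584, 0.515, -0.004], 0.86)]
top tin_red_mid [([0.463, -0.057, 0.052], 0.77)]
top tin_yellow_mid [([0.507, 0.197, 0.05], 0.81)]
top tin_blue_mid [([0.468, -0.054, -0.003], 0.48)]
top mat_red [([0.468, -0.054, 0.0], 0.76), ([0.585, 0.518, 0.001], 0.67)]
top mat_yellow [([0.508, 0.202, -0.0], 0.7)]
top mat_blue []
top gas_jar [([0.786, 0.174, -0.004], 0.88)]
top beaker [([0.794, -0.102, -0.004], 0.66)]
top microscope [([0.587, 0.514, 0.002], 0.75)]
{'time': 1.0, 'joints': array([-8.08801239e+01,  7.09376482e+00,  9.45556790e+01, -1.15164973e-03,
        7.83514488e+01, -4.73528188e+00]), 'qvel': array([ 0.02716996, -0.02869929, -0.08154668,  0.05250921,  0.01757817,
        0.01003363]), 'joint_torque': array([ 1.10206049e-03, -4.17594445e+01, -3.60238087e+01,  7.76201533e-02,
        4.28943930e-02, -1.23763715e-05]), 'position': array([ 0.15558976, -0.63109034,  0.23964533]), 'orientation': array([[ 9.70903225e-01,  2.39472187e-01, -2.19063642e-05],
       [ 2.39472187e-01, -9.70903225e-01,  1.22607404e-05],
       [-1.83328533e-05, -1.71499573e-05, -1.00000000e+00]]), 'ft_force': array([ 0.04166453, -0.51180466, -0.11664295]), 'wrist_torque': array([ 0.03008268, -0.00170232,  0.02480686]), 'gripper_force': 0.0, 'finger_gap': 0.09529437708512424} 0.025
```

```bash
cat > fit.py <<'E'
from rig import r
import numpy as np, cv2
def cloud(c):
    d=r.camera(c); K=d["camera_matrix"]; z=d["range_z"]; R=cv2.Rodrigues(np.array(d["rvec"],float))[0]
    v,u=np.mgrid[:400,:640]; p=np.stack([(u-K[0,2])/K[0,0]*z,(v-K[1,2])/K[1,1]*z,z],-1)
    return (p-np.ravel(d["tvec"]))@R, z>0, d["image"]
def circ(pts):
    (x,y),rad=cv2.minEnclosingCircle(pts.astype(np.float32)); return np.round([x,y,rad],4).tolist()
def report(c="top",dump=None):
    P,ok,im=cloud(c)
    if dump: cv2.imwrite(dump,im)
    hsv=cv2.cvtColor(im,cv2.COLOR_BGR2HSV)
    for n,a in dict(red=(.464,-.055),yellow=(.510,.200),blue=(.472,-.251)).items():
        near=ok&(np.hypot(P[...,0]-a[0],P[...,1]-a[1])<.075)
        lid=near&(P[...,2]>.088)&(P[...,2]<.102)
        h=hsv[...,0].astype(int); col={'red':(h<8)|(h>172),'yellow':(h>20)&(h<35),'blue':(h>100)&(h<130)}[n]
        m=near&(P[...,2]<.012)&col&(hsv[...,1]>90)
        print(c,n,'lid',lid.sum(),circ(P[lid][:,:2]) if lid.sum()>5 else None,np.round(P[lid].mean(0),4),'mat',m.sum(),circ(P[m][:,:2]) if m.sum()>5 else None)
if __name__=="__main__":
    report("top"); report("scene")
E
python3 fit.py
```

```text
top red lid 276 [0.4624, -0.0548, 0.0284] [ 0.4618 -0.0544  0.0933] mat 671 [0.4676, -0.0565, 0.0566]
top yellow lid 274 [0.5127, 0.1991, 0.0282] [0.5127 0.1988 0.0938] mat 671 [0.5085, 0.2029, 0.0563]
top blue lid 279 [0.4724, -0.2507, 0.0282] [ 0.4718 -0.2508  0.0932] mat 605 [0.4675, -0.2556, 0.0644]
scene red lid 180 [0.4629, -0.0576, 0.0309] [ 0.4663 -0.0605  0.0934] mat 405 [0.4663, -0.0571, 0.0606]
scene yellow lid 139 [0.5145, 0.1936, 0.0312] [0.5166 0.1924 0.0937] mat 288 [0.5105, 0.2035, 0.0622]
scene blue lid 242 [0.4745, -0.2556, 0.0302] [ 0.4768 -0.2565  0.0934] mat 498 [0.4705, -0.2537, 0.0602]
```

View pics/top0.png

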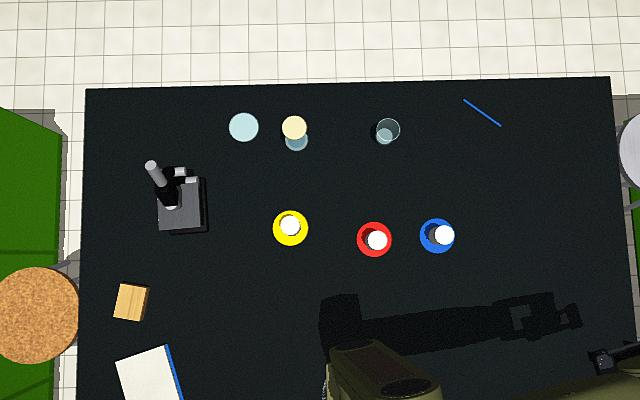

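View pics/scene0.png

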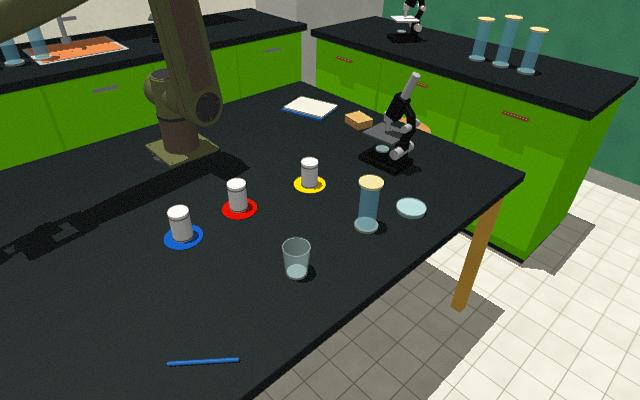

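>>> {"api": "move_arm", "payload": {"increments": [[[27,-30,0,0,0,0.03,100],[54,-61,0,0,0,0.06,100],[82,-91,0,0,0,0.09,100],[109,-122,0,0,0,0.12,100],[136,-152,0,0,0,0.15,100],[163,-182,0,0,0,0.18,100],[190,-213,0,0,0,0.21,100],[218,-243,0,0,0,0.242,100]]], "squeeze": 35}}

```text
time: 1.77
position: [0.3094, -0.3412, 0.2398]
orientation: [[1.0, -0.003, 0.001], [-0.003, -1.0, -0.001], [0.001, 0.001, -1.0]]
ft_force: [1.0, -1.1, 0.7]
finger_gap: 0.0949
gripper_force: 0.0
```

>>> {"api": "move_arm", "payload": {"increments": [[[19,-36,0,0,0,0,100],[38,-72,0,0,0,0,100],[57,-108,0,0,0,0,100],[76,-144,0,0,0,0,100],[96,-180,0,0,0,0,100],[115,-216,0,0,0,0,100],[134,-252,0,0,0,0,100],[153,-288,0,0,0,0,100]]]}}

```text
time: 2.43
position: [0.4627, -0.0529, 0.2401]
orientation: [[1.0, 0.0, 0.001], [0.0, -1.0, -0.0], [0.001, 0.0, -1.0]]
ft_force: [-0.1, -0.9, 0.6]
finger_gap: 0.0951
gripper_force: 0.0
```

>>> {"api": "move_arm", "payload": {"increments": [[[0,0,30,0,0,0,100],[0,0,65,0,0,0,100],[0,0,100,0,0,0,100],[0,0,125,0,0,0,100],[0,0,145,0,0,0,100],[0,0,160,0,0,0,100],[0,0,170,0,0,0,100],[0,0,174,0,0,0,100]]]}}

```text
time: 3.1
position: [0.4611, -0.0547, 0.0641]
orientation: [[1.0, -0.0, -0.003], [-0.0, -1.0, 0.001], [-0.003, -0.001, -1.0]]
ft_force: [0.4, -0.1, 0.3]
finger_gap: 0.095
gripper_force: 0.0
```

Close, then lift.

>>> {"api": "move_arm", "payload": {"increments": [[[0,0,0,0,0,0,90],[0,0,0,0,0,0,80],[0,0,0,0,0,0,70],[0,0,0,0,0,0,60],[0,0,0,0,0,0,50],[0,0,0,0,0,0,30],[0,0,0,0,0,0,10],[0,0,0,0,0,0,0]]]}}

```text
time: 3.77
position: [0.4629, -0.0562, 0.0667]
orientation: [[1.0, 0.0, 0.002], [0.0, -1.0, -0.003], [0.002, 0.003, -1.0]]
ft_force: [-1.1, -5.3, 3.0]
finger_gap: 0.0563
gripper_force: 35.0
```

```bash
python3 -c "
from rig import r
s=r.sense();print(s['time'],s['position'],s['ft_force'],s['finger_gap'],s['gripper_force'],s['joint_torque'])"
```

```text
3.7667 [ 0.46292565 -0.05615782  0.06667818] [-1.14146017 -5.31935005  2.99681304] 0.05628856543978737 34.988062139600515 [ 2.48579577e+00 -2.47155476e+01 -2.93553686e+01  1.36692971e+00
  9.66412970e-02  1.83314597e-02]
```

>>> {"api": "move_arm", "payload": {"increments": [[[0,0,-5,0,0,0,0],[0,0,-15,0,0,0,0],[0,0,-28,0,0,0,0],[0,0,-38,0,0,0,0],[0,0,-44,0,0,0,0],[0,0,-46,0,0,0,0],[0,0,-46,0,0,0,0],[0,0,-46,0,0,0,0]]]}}

```text
time: 4.43
position: [0.4617, -0.0548, 0.1112]
orientation: [[1.0, -0.0, -0.001], [-0.0, -1.0, 0.0], [-0.001, -0.0, -1.0]]
ft_force: [-0.5, 0.8, -6.7]
finger_gap: 0.0563
gripper_force: 35.0
```

>>> {"api": "move_arm", "payload": {"increments": [[[0,0,0,0,0,0,0],[0,0,0,0,0,0,0],[0,0,0,0,0,0,0],[0,0,0,0,0,0,0],[0,0,0,0,0,0,0],[0,0,0,0,0,0,0]]]}}

```text
time: 4.93
position: [0.4621, -0.055, 0.1115]
orientation: [[1.0, -0.0, -0.0], [-0.0, -1.0, 0.0], [-0.0, -0.0, -1.0]]
ft_force: [-0.4, -0.7, -6.5]
finger_gap: 0.0566
gripper_force: 35.0
```

```bash
cat > w.py <<'E'
from rig import r
import numpy as np, time
f=[]
import cv2
for i in range(4):
    d=r.camera("wrist"); s=r.sense(); f.append(s['ft_force'])
print(np.round(f,2),s['time'],s['position'],s['wrist_torque'],s['finger_gap'])
E
python3 w.py; python3 fit.py | grep red
```

```text
[[ 0.6  -0.33 -5.84]
 [-0.82  0.06 -5.25]
 [-0.18  0.17 -5.52]
 [ 0.3  -0.32 -6.69]] 5.1333 [ 0.46217233 -0.05498681  0.11169163] [0.00413702 0.01893428 0.01001042] 0.05644564596929242
top red lid 0 None [nan nan nan] mat 62 [0.4663, -0.0523, 0.0555]
scene red lid 86 [0.4678, -0.0575, 0.0356] [ 0.4813 -0.0656  0.0949] mat 615 [0.4661, -0.0591, 0.0606]fit.py:18: RuntimeWarning: Mean of empty slice.
  print(c,n,'lid',lid.sum(),circ(P[lid][:,:2]) if lid.sum()>5 else None,np.round(P[lid].mean(0),4),'mat',m.sum(),circ(P[m][:,:2]) if m.sum()>5 else None)
  ret = um.true_divide(
```

>>> {"api": "move_arm", "payload": {"increments": [[[2,1,8,0,0,0,0],[4,2,18,0,0,0,0],[4,2,28,0,0,0,0],[4,2,36,0,0,0,0],[4,2,41,0,0,0,0],[4,2,44,0,0,0,0],[4,2,46,0,0,0,0],[4,2,46,0,0,0,0]]]}}

```text
time: 5.9
position: [0.4656, -0.0568, 0.0667]
orientation: [[1.0, 0.0, -0.003], [0.0, -1.0, 0.001], [-0.003, -0.001, -1.0]]
ft_force: [-7.7, 1.6, 6.8]
finger_gap: 0.0566
gripper_force: 35.0
```

>>> {"api": "move_arm", "payload": {"increments": [[[0,0,0,0,0,0,0],[0,0,0,0,0,0,0],[0,0,0,0,0,0,65],[0,0,0,0,0,0,75],[0,0,0,0,0,0,85],[0,0,0,0,0,0,100],[0,0,0,0,0,0,100],[0,0,0,0,0,0,100]]]}}

```text
time: 6.57
position: [0.4665, -0.057, 0.0659]
orientation: [[1.0, -0.0, 0.001], [-0.0, -1.0, -0.0], [0.001, 0.0, -1.0]]
ft_force: [-0.6, -0.3, 0.2]
finger_gap: 0.0897
gripper_force: 0.0
```

>>> {"api": "move_arm", "payload": {"increments": [[[0,0,-8,0,0,0,100],[0,0,-30,0,0,0,100],[0,0,-60,0,0,0,100],[0,0,-95,0,0,0,100],[0,0,-125,0,0,0,100],[0,0,-150,0,0,0,100],[0,0,-166,0,0,0,100],[0,0,-174,0,0,0,100]]]}}

```text
time: 7.23
position: [0.4674, -0.0573, 0.2437]
orientation: [[1.0, -0.0, 0.006], [-0.0, -1.0, -0.001], [0.006, 0.001, -1.0]]
ft_force: [0.1, -0.4, -0.2]
finger_gap: 0.0949
gripper_force: 0.0
```

>>> {"api": "move_arm", "payload": {"increments": [[[5,-26,0,0,0,0,100],[11,-60,0,0,0,0,100],[18,-98,0,0,0,0,100],[25,-136,0,0,0,0,100],[32,-174,0,0,0,0,100],[39,-211,0,0,0,0,100],[44,-240,0,0,0,0,100],[47,-256,0,0,0,0,100]]]}}

```text
time: 7.9
position: [0.5127, 0.202, 0.2388]
orientation: [[1.0, 0.003, -0.002], [0.003, -1.0, 0.0], [-0.002, -0.0, -1.0]]
ft_force: [0.2, -0.9, 0.7]
finger_gap: 0.0953
gripper_force: 0.0
```

```bash
python3 fit.py 2>/dev/null; python3 w.py
```

```text
top red lid 277 [0.4642, -0.054, 0.0281] [ 0.4642 -0.0539  0.0933] mat 669 [0.4669, -0.0569, 0.0569]
top yellow lid 25 [0.5019, 0.1921, 0.0243] [0.4909 0.1962 0.0929] mat 286 [0.5124, 0.1956, 0.0709]
top blue lid 278 [0.4719, -0.2509, 0.0286] [ 0.4723 -0.2509  0.0934] mat 595 [0.4647, -0.2552, 0.0643]
scene red lid 177 [0.467, -0.0601, 0.0301] [ 0.4693 -0.0601  0.0937] mat 396 [0.4676, -0.0559, 0.0604]
scene yellow lid 142 [0.5159, 0.1942, 0.0317] [0.5178 0.1922 0.0937] mat 286 [0.5099, 0.2021, 0.0618]
scene blue lid 239 [0.4737, -0.2576, 0.0302] [ 0.4764 -0.2563  0.0933] mat 496 [0.4716, -0.2531, 0.0606]
[[-0.27  0.42 -0.89]
 [-0.48 -0.31 -0.58]
 [ 0.9  -0.37  0.1 ]
 [-0.01  0.48  0.13]] 8.2 [0.51292455 0.19802275 0.23927785] [-0.02848917 -0.02562261 -0.01876852] 0.09528213029564932
```

Red tin is back, within about 4 mm of its mat centre. Now yellow.

>>> {"api": "move_arm", "payload": {"increments": [[[0,0,30,0,0,0,100],[0,0,65,0,0,0,100],[0,0,100,0,0,0,100],[0,0,125,0,0,0,100],[0,0,145,0,0,0,100],[0,0,160,0,0,0,100],[0,0,170,0,0,0,100],[0,0,174,0,0,0,100]]]}}

```text
time: 8.87
position: [0.5122, 0.1976, 0.0639]
orientation: [[1.0, -0.002, -0.003], [-0.002, -1.0, -0.001], [-0.003, 0.001, -1.0]]
ft_force: [-1.0, 0.2, -0.2]
finger_gap: 0.0951
gripper_force: 0.0
```

>>> {"api": "move_arm", "payload": {"increments": [[[0,0,0,0,0,0,90],[0,0,0,0,0,0,80],[0,0,0,0,0,0,70],[0,0,0,0,0,0,60],[0,0,0,0,0,0,50],[0,0,0,0,0,0,30],[0,0,0,0,0,0,10],[0,0,0,0,0,0,0]]]}}

```text
time: 9.53
position: [0.5138, 0.1986, 0.0665]
orientation: [[1.0, 0.0, 0.001], [0.0, -1.0, -0.001], [0.001, 0.001, -1.0]]
ft_force: [0.3, -3.8, 3.9]
finger_gap: 0.0564
gripper_force: 35.0
```

>>> {"api": "move_arm", "payload": {"increments": [[[0,0,-5,0,0,0,0],[0,0,-15,0,0,0,0],[0,0,-28,0,0,0,0],[0,0,-38,0,0,0,0],[0,0,-44,0,0,0,0],[0,0,-46,0,0,0,0],[0,0,-46,0,0,0,0],[0,0,-46,0,0,0,0]]]}}

```text
time: 10.2
position: [0.513, 0.199, 0.1116]
orientation: [[1.0, -0.0, -0.0], [-0.0, -1.0, 0.0], [-0.0, -0.0, -1.0]]
ft_force: [-0.6, 0.1, -2.8]
finger_gap: 0.0558
gripper_force: 35.0
```

>>> {"api": "move_arm", "payload": {"increments": [[[0,0,0,0,0,0,0],[0,0,0,0,0,0,0],[0,0,0,0,0,0,0],[0,0,0,0,0,0,0],[0,0,0,0,0,0,0],[0,0,0,0,0,0,0]]]}}

```text
time: 10.7
position: [0.5132, 0.199, 0.1115]
orientation: [[1.0, -0.0, -0.0], [-0.0, -1.0, -0.0], [-0.0, 0.0, -1.0]]
ft_force: [-0.5, -0.3, -2.2]
finger_gap: 0.0561
gripper_force: 35.0
```

```bash
python3 w.py
```

```text
[[ 0.18 -0.61 -2.5 ]
 [-0.1   0.01 -2.04]
 [ 0.5  -0.06 -2.42]
 [-0.13  0.17 -3.41]] 10.9 [0.51321708 0.19900595 0.1116736 ] [ 0.02059538 -0.00404604 -0.00258471] 0.05554565898987885
```

>>> {"api": "move_arm", "payload": {"increments": [[[-2,-1,8,0,0,0,0],[-3,-3,18,0,0,0,0],[-3,-3,28,0,0,0,0],[-3,-3,36,0,0,0,0],[-3,-3,41,0,0,0,0],[-3,-3,44,0,0,0,0],[-3,-3,46,0,0,0,0],[-3,-3,46,0,0,0,0]]]}}

```text
time: 11.57
position: [0.5098, 0.2019, 0.0665]
orientation: [[1.0, -0.0, -0.002], [-0.0, -1.0, -0.001], [-0.002, 0.001, -1.0]]
ft_force: [-5.2, -1.2, 5.0]
finger_gap: 0.056
gripper_force: 35.0
```

>>> {"api": "move_arm", "payload": {"increments": [[[0,0,0,0,0,0,0],[0,0,0,0,0,0,0],[0,0,0,0,0,0,65],[0,0,0,0,0,0,75],[0,0,0,0,0,0,85],[0,0,0,0,0,0,100],[0,0,0,0,0,0,100],[0,0,0,0,0,0,100]]]}}

```text
time: 12.23
position: [0.5103, 0.202, 0.0657]
orientation: [[1.0, -0.0, 0.0], [-0.0, -1.0, 0.0], [0.0, -0.0, -1.0]]
ft_force: [0.2, 0.6, 0.5]
finger_gap: 0.0897
gripper_force: 0.0
```

>>> {"api": "move_arm", "payload": {"increments": [[[0,0,-8,0,0,0,100],[0,0,-30,0,0,0,100],[0,0,-60,0,0,0,100],[0,0,-95,0,0,0,100],[0,0,-125,0,0,0,100],[0,0,-150,0,0,0,100],[0,0,-166,0,0,0,100],[0,0,-174,0,0,0,100]]]}}

```text
time: 12.9
position: [0.5115, 0.2024, 0.244]
orientation: [[1.0, -0.0, 0.006], [-0.0, -1.0, 0.002], [0.006, -0.002, -1.0]]
ft_force: [0.5, -0.8, 0.2]
finger_gap: 0.0954
gripper_force: 0.0
```

>>> {"api": "move_arm", "payload": {"increments": [[[-2,20,0,0,0,0,100],[-4,50,0,0,0,0,100],[-7,82,0,0,0,0,100],[-10,114,0,0,0,0,100],[-13,146,0,0,0,0,100],[-15,178,0,0,0,0,100],[-18,210,0,0,0,0,100],[-20,240,0,0,0,0,100]]]}}

```text
time: 13.57
position: [0.4892, -0.0395, 0.239]
orientation: [[1.0, -0.0, -0.001], [-0.0, -1.0, 0.0], [-0.001, -0.0, -1.0]]
ft_force: [1.3, 0.6, -0.3]
finger_gap: 0.0944
gripper_force: 0.0
```

>>> {"api": "move_arm", "payload": {"increments": [[[-2,31,0,0,0,0,100],[-4,62,0,0,0,0,100],[-7,94,0,0,0,0,100],[-10,125,0,0,0,0,100],[-13,156,0,0,0,0,100],[-15,184,0,0,0,0,100],[-17,203,0,0,0,0,100],[-18,213,0,0,0,0,100]]]}}

```text
time: 14.23
position: [0.4713, -0.2529, 0.2389]
orientation: [[1.0, -0.003, -0.001], [-0.003, -1.0, 0.0], [-0.001, -0.0, -1.0]]
ft_force: [0.2, 0.7, 0.1]
finger_gap: 0.0948
gripper_force: 0.0
```

```bash
python3 fit.py 2>/dev/null; python3 w.py
```

```text
top red lid 274 [0.4644, -0.0539, 0.028] [ 0.4646 -0.0544  0.0937] mat 660 [0.4679, -0.0563, 0.0561]
top yellow lid 277 [0.5083, 0.2042, 0.028] [0.5086 0.2043 0.0935] mat 672 [0.5107, 0.2027, 0.0567]
top blue lid 0 None [nan nan nan] mat 395 [0.4763, -0.2481, 0.0727]
scene red lid 183 [0.4678, -0.0597, 0.0305] [ 0.4696 -0.0602  0.0933] mat 396 [0.4675, -0.0566, 0.0606]
scene yellow lid 143 [0.5113, 0.2017, 0.0315] [0.5133 0.1983 0.0935] mat 314 [0.5093, 0.2028, 0.0617]
scene blue lid 242 [0.4763, -0.2526, 0.0312] [ 0.4766 -0.2566  0.0933] mat 512 [0.4795, -0.2464, 0.0694]
[[-0.15  0.05 -0.44]
 [-0.42  0.81  0.54]
 [-0.8   0.22  0.29]
 [-0.62 -0.03  0.34]] 14.5333 [ 0.4722379  -0.24982272  0.23948188] [ 0.06673129 -0.00865765  0.02323844] 0.09490338187316401
```

Both are standing well; now blue.

>>> {"api": "move_arm", "payload": {"increments": [[[0,0,30,0,0,0,100],[0,0,65,0,0,0,100],[0,0,100,0,0,0,100],[0,0,125,0,0,0,100],[0,0,145,0,0,0,100],[0,0,160,0,0,0,100],[0,0,170,0,0,0,100],[0,0,174,0,0,0,100]]]}}

```text
time: 15.2
position: [0.4714, -0.2495, 0.0639]
orientation: [[1.0, 0.001, -0.002], [0.001, -1.0, 0.002], [-0.002, -0.002, -1.0]]
ft_force: [0.4, 0.2, -0.6]
finger_gap: 0.0952
gripper_force: 0.0
```

>>> {"api": "move_arm", "payload": {"increments": [[[0,0,0,0,0,0,90],[0,0,0,0,0,0,80],[0,0,0,0,0,0,70],[0,0,0,0,0,0,60],[0,0,0,0,0,0,50],[0,0,0,0,0,0,30],[0,0,0,0,0,0,10],[0,0,0,0,0,0,0]]]}}

```text
time: 15.87
position: [0.4729, -0.2522, 0.0668]
orientation: [[1.0, -0.0, 0.002], [-0.0, -1.0, -0.003], [0.002, 0.003, -1.0]]
ft_force: [0.0, -3.4, 2.1]
finger_gap: 0.0563
gripper_force: 35.0
```

>>> {"api": "move_arm", "payload": {"increments": [[[0,0,-5,0,0,0,0],[0,0,-15,0,0,0,0],[0,0,-28,0,0,0,0],[0,0,-38,0,0,0,0],[0,0,-44,0,0,0,0],[0,0,-46,0,0,0,0],[0,0,-46,0,0,0,0],[0,0,-46,0,0,0,0]]]}}

```text
time: 16.53
position: [0.4719, -0.2508, 0.1116]
orientation: [[1.0, -0.0, -0.0], [-0.0, -1.0, 0.0], [-0.0, -0.0, -1.0]]
ft_force: [-0.6, 0.5, -3.1]
finger_gap: 0.0563
gripper_force: 35.0
```

>>> {"api": "move_arm", "payload": {"increments": [[[0,0,0,0,0,0,0],[0,0,0,0,0,0,0],[0,0,0,0,0,0,0],[0,0,0,0,0,0,0],[0,0,0,0,0,0,0],[0,0,0,0,0,0,0]]]}}

```text
time: 17.03
position: [0.472, -0.251, 0.1115]
orientation: [[1.0, -0.0, -0.0], [-0.0, -1.0, 0.0], [-0.0, -0.0, -1.0]]
ft_force: [0.8, 0.2, -3.5]
finger_gap: 0.0562
gripper_force: 35.0
```

```bash
python3 w.py;python3 w.py
```

```text
[[-0.25 -0.37 -4.88]
 [-0.19 -0.08 -3.85]
 [ 0.07  0.37 -3.14]
 [-0.45  0.04 -3.98]] 17.2333 [ 0.47211155 -0.25100724  0.11165618] [0.02208064 0.02905462 0.01651731] 0.056384578350829745
[[-0.21  0.39 -3.95]
 [-0.21  0.02 -2.82]
 [ 0.1   0.29 -2.92]
 [ 0.49  0.18 -3.74]] 17.4333 [ 0.47210606 -0.25098709  0.11167269] [ 0.04072094  0.00489257 -0.02807772] 0.05663389320571702
```

>>> {"api": "move_arm", "payload": {"increments": [[[-1,1,8,0,0,0,0],[-1,1,18,0,0,0,0],[-1,1,28,0,0,0,0],[-1,1,36,0,0,0,0],[-1,1,41,0,0,0,0],[-1,1,44,0,0,0,0],[-1,1,46,0,0,0,0],[-1,1,46,0,0,0,0]]]}}

```text
time: 18.1
position: [0.4707, -0.2517, 0.0667]
orientation: [[1.0, 0.0, -0.002], [0.0, -1.0, 0.002], [-0.002, -0.002, -1.0]]
ft_force: [-4.9, 3.0, 5.8]
finger_gap: 0.0562
gripper_force: 35.0
```

>>> {"api": "move_arm", "payload": {"increments": [[[0,0,0,0,0,0,0],[0,0,0,0,0,0,0],[0,0,0,0,0,0,65],[0,0,0,0,0,0,75],[0,0,0,0,0,0,85],[0,0,0,0,0,0,100],[0,0,0,0,0,0,100],[0,0,0,0,0,0,100]]]}}

```text
time: 18.77
position: [0.4712, -0.2521, 0.0657]
orientation: [[1.0, -0.0, 0.0], [-0.0, -1.0, -0.0], [0.0, 0.0, -1.0]]
ft_force: [1.0, -0.8, 0.1]
finger_gap: 0.0897
gripper_force: 0.0
```

>>> {"api": "move_arm", "payload": {"increments": [[[0,0,-8,0,0,0,100],[0,0,-30,0,0,0,100],[0,0,-60,0,0,0,100],[0,0,-95,0,0,0,100],[0,0,-125,0,0,0,100],[0,0,-150,0,0,0,100],[0,0,-166,0,0,0,100],[0,0,-174,0,0,0,100]]]}}

```text
time: 19.43
position: [0.4722, -0.2527, 0.2439]
orientation: [[1.0, -0.0, 0.005], [-0.0, -1.0, -0.003], [0.005, 0.003, -1.0]]
ft_force: [1.1, 0.1, 0.8]
finger_gap: 0.0948
gripper_force: 0.0
```

>>> {"api": "move_arm", "payload": {"increments": [[[-1,-20,0,0,0,0,100],[-2,-46,0,0,0,0,100],[-3,-76,0,0,0,0,100],[-4,-108,0,0,0,0,100],[-5,-140,0,0,0,0,100],[-6,-168,0,0,0,0,100],[-6,-188,0,0,0,0,100],[-6,-197,0,0,0,0,100]]]}}

```text
time: 20.1
position: [0.4645, -0.0528, 0.239]
orientation: [[1.0, 0.002, -0.001], [0.002, -1.0, 0.001], [-0.001, -0.001, -1.0]]
ft_force: [1.1, 0.3, 0.3]
finger_gap: 0.0952
gripper_force: 0.0
```

```bash
python3 fit.py 2>/dev/null|grep -v "top red"; python3 w.py|tail -1
```

```text
top yellow lid 276 [0.5082, 0.2046, 0.0278] [0.508  0.2047 0.0936] mat 670 [0.5091, 0.2027, 0.0561]
top blue lid 279 [0.4693, -0.2487, 0.0286] [ 0.4698 -0.2488  0.0935] mat 361 [0.4787, -0.2525, 0.068]
scene red lid 177 [0.4651, -0.0599, 0.0306] [ 0.4691 -0.06    0.0936] mat 397 [0.4678, -0.0579, 0.0597]
scene yellow lid 140 [0.5062, 0.2012, 0.033] [0.5126 0.1985 0.0935] mat 311 [0.5104, 0.2034, 0.0618]
scene blue lid 228 [0.4726, -0.2532, 0.0304] [ 0.4743 -0.2539  0.0935] mat 514 [0.4717, -0.2536, 0.0602]
 [-0.14  0.39 -0.9 ]] 20.4 [ 0.46516537 -0.05601178  0.23948729] [-0.00059174  0.04365201 -0.03315575] 0.09489424952101098
```

>>> {"api": "move_arm", "payload": {"increments": [[[0,0,30,0,0,0,100],[0,0,65,0,0,0,100],[0,0,100,0,0,0,100],[0,0,125,0,0,0,100],[0,0,145,0,0,0,100],[0,0,160,0,0,0,100],[0,0,170,0,0,0,100],[0,0,174,0,0,0,100]]]}}

```text
time: 21.07
position: [0.4641, -0.0556, 0.0638]
orientation: [[1.0, -0.002, -0.003], [-0.002, -1.0, 0.001], [-0.003, -0.001, -1.0]]
ft_force: [-0.0, -0.7, -0.3]
finger_gap: 0.0952
gripper_force: 0.0
```

>>> {"api": "move_arm", "payload": {"increments": [[[0,0,0,0,0,0,90],[0,0,0,0,0,0,80],[0,0,0,0,0,0,70],[0,0,0,0,0,0,60],[0,0,0,0,0,0,50],[0,0,0,0,0,0,30],[0,0,0,0,0,0,10],[0,0,0,0,0,0,0]]], "squeeze": 40}}

```text
time: 21.73
position: [0.4659, -0.056, 0.0666]
orientation: [[1.0, 0.001, 0.002], [0.001, -1.0, -0.003], [0.002, 0.003, -1.0]]
ft_force: [-0.2, -5.8, 3.3]
finger_gap: 0.0562
gripper_force: 40.0
```

>>> {"api": "move_arm", "payload": {"increments": [[[0,0,-5,0,0,0,0],[0,0,-15,0,0,0,0],[0,0,-35,0,0,0,0],[0,0,-60,0,0,0,0],[0,0,-85,0,0,0,0],[0,0,-110,0,0,0,0],[0,0,-128,0,0,0,0],[0,0,-140,0,0,0,0]]]}}

```text
time: 22.4
position: [0.4653, -0.0546, 0.2076]
orientation: [[1.0, 0.0, 0.002], [0.0, -1.0, 0.001], [0.002, -0.001, -1.0]]
ft_force: [0.8, 0.5, -6.2]
finger_gap: 0.0562
gripper_force: 40.0
```

>>> {"api": "move_arm", "payload": {"increments": [[[0,0,-5,0,0,0,0],[0,0,-8,0,0,0,0],[0,0,-10,0,0,0,0],[0,0,-10,0,0,0,0],[0,0,-10,0,0,0,0],[0,0,-10,0,0,0,0],[0,0,-10,0,0,0,0],[0,0,-10,0,0,0,0]]]}}

```text
time: 23.07
position: [0.4649, -0.0549, 0.2151]
orientation: [[1.0, -0.0, -0.001], [-0.0, -1.0, 0.0], [-0.001, -0.0, -1.0]]
ft_force: [0.5, -0.2, -5.7]
finger_gap: 0.0564
gripper_force: 40.0
```

```bash
python3 w.py; python3 fit.py 2>/dev/null; python3 look.py | grep -E "scene tin_red|scene mat_blue"
```

```text
[[ 0.63 -0.28 -6.9 ]
 [ 0.32  0.23 -6.6 ]
 [ 0.37  0.63 -6.32]
 [ 1.16  0.22 -6.42]] 23.2667 [ 0.46513576 -0.05499916  0.21559877] [ 0.04696303  0.01274003 -0.05710349] 0.05625777193210141
top red lid 0 None [nan nan nan] mat 68 [0.4626, -0.0435, 0.0607]
top yellow lid 274 [0.508, 0.2041, 0.0282] [0.5082 0.2047 0.0938] mat 661 [0.5089, 0.203, 0.0562]
top blue lid 283 [0.4697, -0.2478, 0.0292] [ 0.4698 -0.2485  0.0934] mat 405 [0.4712, -0.255, 0.0714]
scene red lid 0 None [nan nan nan] mat 642 [0.4649, -0.0564, 0.0633]
scene yellow lid 140 [0.5121, 0.1991, 0.0305] [0.513  0.1983 0.0936] mat 311 [0.5086, 0.2025, 0.0616]
scene blue lid 237 [0.4726, -0.2538, 0.0296] [ 0.475  -0.2543  0.0934] mat 514 [0.4713, -0.2537, 0.0607]
scene tin_red_mid [([0.463, -0.057, 0.2], 0.55)]
scene mat_blue [([0.475, -0.25, -0.0], 0.62)]
```

View pics/scene0.png

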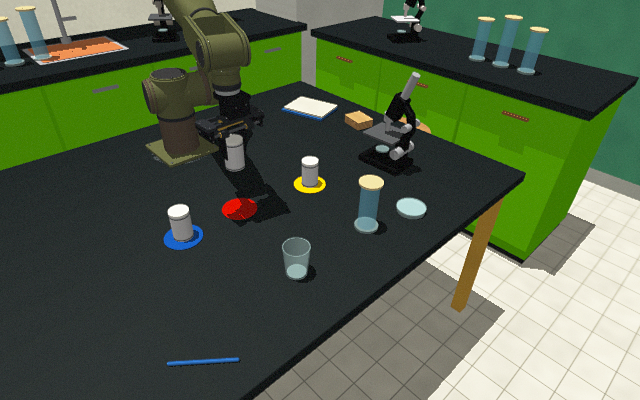

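The picture shows the red-mat tin held upright in the gripper at about (235,153), with the other two standing on their mats at (310,172) and (180,223).

```bash
python3 -c "
from rig import r
print(r.hand_in())"
```

```text
the job is handed in; nothing more can be done
None
```

I hefted all three tins in order and handed the job in, holding the heaviest, the red mat's tin at about 0.63 kg (blue about 0.37, yellow about 0.25). It was upright and still, its centre about 20 cm above the bench, with the other two back on their mats, but no verdict was returned.

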